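# Open the flux jar in its holding block

### The job

Seat the white flux jar, still closed, squarely and fully down in the square pocket of the wooden holding block, which braces it. Then turn its tight round cap anticlockwise (seen from above) until the lugs come free, lift it straight up off the neck, and finish while still holding the cap, level and still, about a finger's breadth above the open jar: do not put it down, and leave the jar standing in the pocket. Leave the other things on the bench where they are.

Things in the scene. Friction and masses are not known exactly. Their poses are not given: they have to be found in the camera images.
- jar: White jar, loose, upright on the bench at first, 0.24 to 0.45 kg. Square foot 62 x 62 mm up to 44 mm height (x, y axes along its sides), round shoulder from 30 mm radius down to 25 mm at 56 mm height, neck of 20 mm radius up to 78 mm with three outer lug segments that hold the cap down, black seal on top. Origin: centre of the underside, z up.
- cap: Plain steel cap on the jar, round, 60 mm diameter, 26 mm tall, 60 g, dark index line on top. Origin: on its axis at the skirt's lower edge, z up; closed, that is 60 mm above the jar's underside (cap top at 86 mm), axes as the jar's. Lugs hold it tight (about 0.2 to 0.45 N m, no rise); closed, it can carry the jar. Its skirt clears neck and seal once raised 24 mm.
- cap_mark (a point): Point on the cap's rim (30 mm from the axis, 24 mm above the skirt's lower edge) by the index line, on the cap's +x axis; shows its turn. Anticlockwise from above, the lugs come clear after about 45 degrees (0.79 rad) and hit hard stops after about 90: turn about 67 degrees (1.17 rad), then lift.
- seal (a joint): Black rubber disc, 18 mm radius, on the jar's neck; pushes the cap up with about 15 N. Reads m of upward travel: 0 with the cap closed (disc top 81 mm above the jar's underside), 0.0025 when the cap has come free, having sprung up 2.5 mm.
- block: Dark wooden holding block 120 x 120 x 34 mm, fixed to the bench, with a square pocket in the middle of its top: 66 x 66 mm, 18 mm deep (its floor is 16 mm above the bench), mouth slightly bevelled, sides along the block's x and y axes. The jar fits in any of the four quarter turns. Origin: centre of the underside, z up.
- bowl: Bystander: shallow loose glass bowl, 110 mm across, 45 mm tall. Origin at the centre of its underside.
- bench_block: Bystander: steel bench block 50 x 50 x 16 mm on a wooden base 60 x 60 x 20 mm, loose. Origin at the centre of its underside.
- pot: Bystander: small open terracotta pot, 56 mm across, 45 mm tall, loose. Origin at the centre of its underside.
- brush: Bystander: small brush lying on the bench, 160 mm long, loose. Origin on its underside near mid-length, x along its length.
There are look-alikes about, which are no part of the job. Of the things like the cap, leave any that is pink; of the rest the larger one is meant. Several things look just like the block: the one meant starts farthest to the robot's right.

How it is judged:
By the outcome, as a careful person would: the job done as asked, in the order asked, and still so for the second after the job is handed in, while the arm keeps its last pose, push and grip.
It also fails if it takes over 42 s, if anything falls off the work surface, if the arm or the gripper's body presses on something with over 40 N, if the wrist force passes 120 N, or if a joint passes its speed limit or range.

### The arm

A 6-joint arm with a two-finger parallel gripper is mounted at the origin on the work surface. World frame = base frame: x ahead of the robot, y to its left, z up, the work surface at z = 0. Lengths are in m, angles in degrees, forces in N, time in s.
With the tool pointing down it reaches from about 0.375 to 0.9 m from the base axis. Payload 3.1 kg.
Tool frame: the origin (TCP) lies where the fingers leave the gripper's body, on its centre line; the fingertips stand 70 mm ahead of it and the grasp point (between the pads) lies 51 mm ahead of it; y points along the fingers, z is the direction in which the jaws open and shut, and the axes are right-handed (so a half turn about y gives the same grasp; the last joint's range is limited). The gripper opens to 87 mm and grips with 3 to 60 N. Pads are 19 mm wide; open, the fingers measure 117 mm over their backs; the gripper's body (75 mm by 190 mm) begins 51 mm behind the grasp point.
Start: joints at [62.366, 30.224, 82.088, -0, 67.689, -10.227], TCP at [0.187, 0.596, 0.292] pointing down, gripper open.
Joint ranges: [-176.69, 176.69], [-43.24, 126.21], [12.49, 139.97], [-82, 262], [0, 151.66], [-163.58, 163.58]. Speed limits (degrees/s): [159.86, 159.86, 180, 180, 180, 180].

### API

Orientations are given as a 3x3 rotation matrix whose columns are the frame's x, y, z axes.
In Python, from rig import bot gives the robot as it stands.
- The arm moves only by the shell command python3 -m pendant 'ROWS'. ROWS is JSON, a list of rows, each a list of 3 entries, a list of its own where there are three numbers: the shift along the tool's x, y, z in cm, then the turn, a rotation vector about the tool's x, y, z in rad, then the closure, from 0 (fully open) to 1 (shut). In form: [[[dx, dy, dz], [ax, ay, az], jaw], ...]. A call has 1 to 20 rows; each row shifts and turns the commanded pose from where the row before left it, along the tool's axes as they then stand; what a row does not reach is not made up. A row lasts 1/12 s, in which the tool goes at most 41.7 mm and 7.16 degrees, less where a joint would pass 70% of its speed; a pose out of reach is approached as far as the arm can. A call with a gripper value outside its range is refused whole. The fingers move at their own pace and stop on an object; the grip force is fixed at half the most. Time passes only in rows, so rows that do not move let the fingers close. It gives the time, the measured TCP pose, the force and the opening at its end, in the units of the state.
- bot.read_state(): the state, without advancing time (a new reading comes with each control period).
- bot.capture(name): name is "scene" or "top" or "wrist"; returns a dict with "img" (420x560x3 uint8, red, green, blue), "fx", "fy", "cx", "cy" (pixels), "R" (3x3) and "t" (3): a world point X has camera coordinates R X + t. Camera axes: x right, y down, z forward; pixel columns grow to the right and rows downward; lengths in m; the calibration is good to about 2 mm. A picture is of the moment at which its call begins. There is no depth.
- bot.hand_in(): hands the job in, once; it reports no verdict.
The state is a dict: "time_s": time; "joint_positions": joint angles; "qvel": joint speeds; "tau": joint torques, N m; "position": TCP position; "tcp_rot": TCP orientation; "force": force on the tool from outside, world axes, zero at the start; "moment": the same for the moment, N m; "opening": opening from 0.0 (shut) to 1.0 (fully open).
Only numpy, scipy, OpenCV 4.12 (cv2) and the standard library are available. Lean on these libraries where they do the work, as an engineer would, in place of code of your own. Each camera call takes 0.05 s, during which the arm holds its last target.

## Working session

There is one attempt and no reset: what is moved stays moved. The work goes in short steps, Python scripts to look and compute and a shell command to move; the robot and the scene stay as the last step left them, time stands still between calls to the robot, and variables do not carry over. Pictures are saved under pics/ and viewed, and the job is handed in when it is done.

```bash
ls; mkdir -p pics; python3 - <<'E'
from rig import bot
import cv2, numpy as np
s=bot.read_state(); print(s)
for n in ["scene","top","wrist"]:
    c=bot.capture(n); cv2.imwrite(f"pics/{n}0.png",c["img"][:,:,::-1]); print(n,c["fx"],c["cx"],c["cy"],np.round(c["R"],3).tolist(),np.round(c["t"],3))
E
```

```text
pics
{'time_s': 0.0, 'joint_positions': array([ 6.23655338e+01,  3.02800519e+01,  8.21555380e+01, -3.13333494e-04,
        6.76889866e+01, -1.02260620e+01]), 'qvel': array([-0.06199205, -0.00840703, -0.03253279, -0.0148676 ,  0.02661131,
       -0.08169374]), 'tau': array([ 3.84761006e-04, -4.40045643e+01, -1.76588380e+01,  6.33170432e-02,
        5.83713083e-02, -1.69567361e-04]), 'position': array([0.18667667, 0.5958667 , 0.29126453]), 'tcp_rot': array([[ 9.54196886e-01, -1.00400698e-03,  2.99177696e-01],
       [-2.99179138e-01, -1.92858534e-03,  9.54195014e-01],
       [-3.81028730e-04, -9.99997636e-01, -2.14062807e-03]]), 'force': array([-0.67493045, -1.22108578,  0.57382982]), 'moment': array([-0.01781013, -0.07557181, -0.01667039]), 'opening': 1.0027299893743002}
scene 498.951026721551 272.2884687732375 210.52049550466086 [[-0.599, 0.801, 0.013], [0.638, 0.486, -0.598], [-0.485, -0.349, -0.802]] [ 0.325 -0.29   1.282]
top 394.1923932083808 272.25708003627534 208.13345343319278 [[0.127, -0.992, -0.003], [-0.969, -0.124, -0.215], [0.213, 0.03, -0.977]] [-0.043  0.565  0.73 ]
wrist 349.5354022082271 275.64659312094597 208.6733100989026 [[0.299, 0.954, -0.002], [0.914, -0.286, 0.286], [0.273, -0.088, -0.958]] [-0.623 -0.035  0.391]
```

View pics/scene0.png

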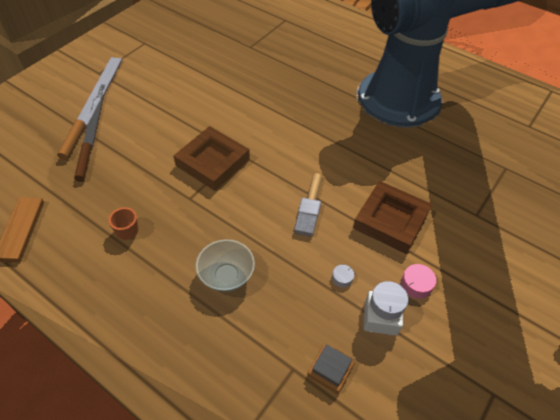

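View pics/top0.png

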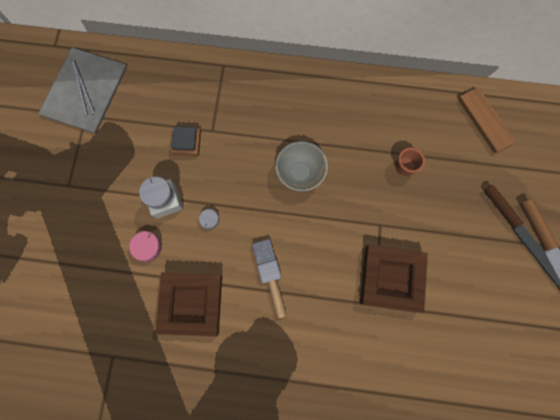

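View pics/wrist0.png

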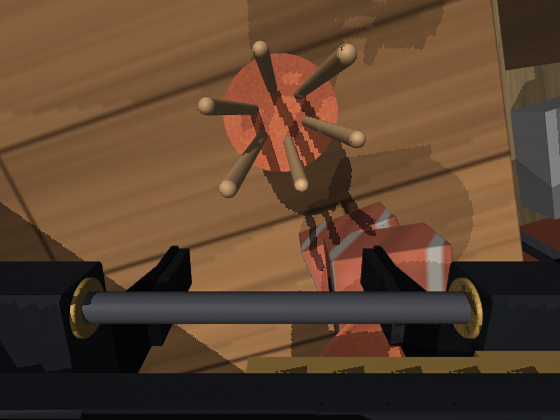

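Top view: jar with steel cap at (155,193); pink lid at (145,246); small grey cap at (208,218); two holding blocks, at (190,305) (left) and (397,278) (robot's right). I'll check the extent and crop closely.

```bash
cat > h.py <<'E'
import numpy as np, cv2
from rig import bot
def ray(c,uv,z):
    R=np.array(c["R"]);t=np.array(c["t"])
    C=-R.T@t
    uv=np.atleast_2d(uv).astype(float)
    d=np.c_[(uv[:,0]-c["cx"])/c["fx"],(uv[:,1]-c["cy"])/c["fy"],np.ones(len(uv))]@R
    return C+d*((z-C[2])/d[:,2])[:,None]
def proj(c,X):
    p=np.atleast_2d(X)@np.array(c["R"]).T+np.array(c["t"])
    return np.c_[c["fx"]*p[:,0]/p[:,2]+c["cx"],c["fy"]*p[:,1]/p[:,2]+c["cy"]]
E
python3 - <<'E'
from h import *
t=bot.capture("top"); s=bot.capture("scene")
import pickle; pickle.dump((t,s),open("c0.pkl","wb"))
print(ray(t,[(155,193),(190,305),(397,278),(0,300),(560,300),(300,0),(300,420)],0.034).round(3))
print(ray(s,[(389,300),(212,157),(392,215)],0.034).round(3))
ti=t["img"][:,:,::-1]; si=s["img"][:,:,::-1]
a=cv2.resize(ti[160:270,120:260],None,fx=5,fy=5,interpolation=cv2.INTER_CUBIC)
cv2.imwrite("pics/a1.png",a)
cv2.imwrite("pics/a2.png",cv2.resize(ti[235:325,340:450],None,fx=6,fy=6,interpolation=cv2.INTER_CUBIC))
cv2.imwrite("pics/a3.png",cv2.resize(si[115:200,160:265],None,fx=7,fy=7,interpolation=cv2.INTER_CUBIC))
cv2.imwrite("pics/a4.png",cv2.resize(si[255:345,320:440],None,fx=6,fy=6,interpolation=cv2.INTER_CUBIC))
E
```

```text
[[ 0.573  0.278  0.034]
 [ 0.357  0.166  0.034]
 [ 0.462 -0.236  0.034]
 [ 0.319  0.541  0.034]
 [ 0.46  -0.557  0.034]
 [ 1.078  0.029  0.034]
 [ 0.179 -0.073  0.034]]
[[ 0.541  0.261  0.034]
 [ 0.47  -0.222  0.034]
 [ 0.369  0.173  0.034]]
```

View pics/a1.png

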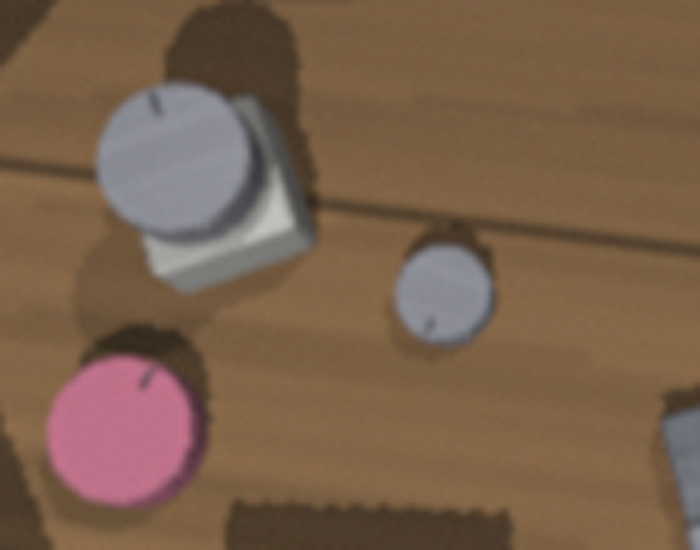

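View pics/a2.png

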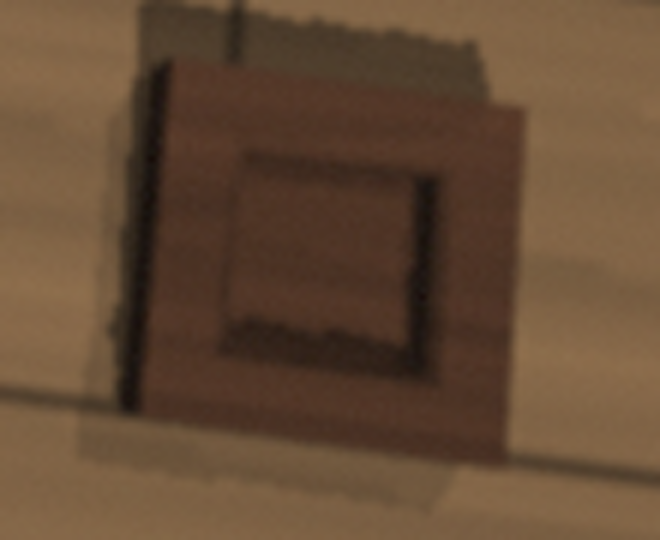

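View pics/a3.png

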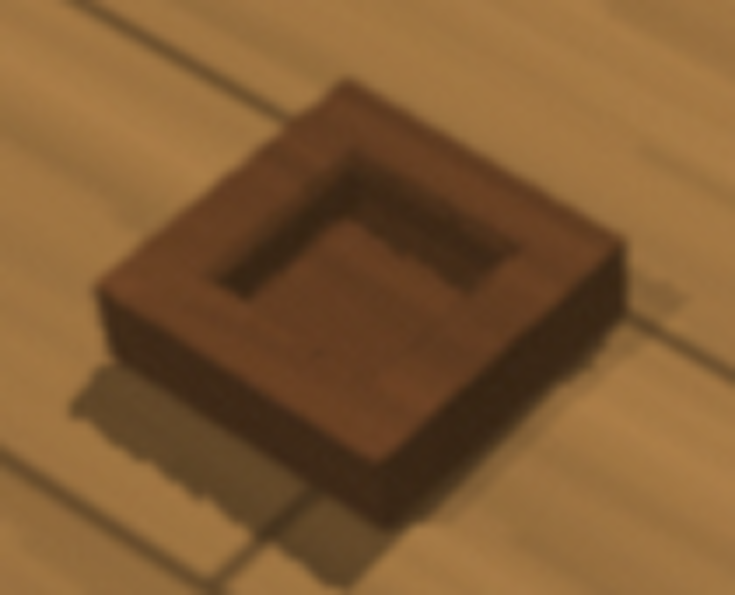

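View pics/a4.png

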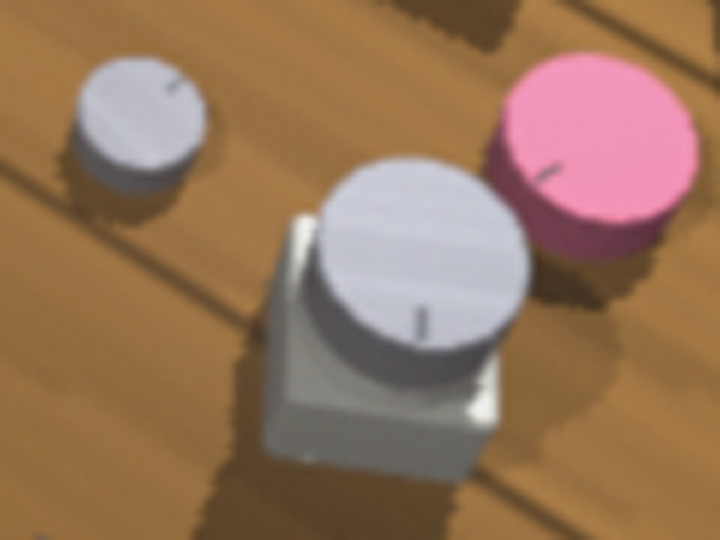

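Meant: the grey-capped jar at top (155,193) (the pink lid is excluded, the other grey cap is smaller). The block meant is at top (397,278), y≈-0.23, versus the other block at y≈+0.17. The crops confirm both.

```bash
python3 - <<'E'
from h import *; import pickle
t,s=pickle.load(open("c0.pkl","rb"))
def un(p,f,o): return (np.array(p)+.5)/f-.5+np.array(o)
B={}
for nm,c,P in (("top",t,un([(170,60),(525,108),(507,463),(135,408)],6,(340,235))),("scene",s,un([(347,78),(625,240),(376,462),(98,287)],7,(160,115)))):
    X=ray(c,P,.034); print(nm,"blk",X.round(4)[:,:2].tolist(),X.mean(0).round(4))
    for i in range(4):
        d=X[(i+1)%4]-X[i]; print(np.linalg.norm(d).round(4),np.degrees(np.arctan2(d[1],d[0]))%90)
# caps
for nm,c,box in (("top",t,(135,173,177,212)),("scene",s,(368,278,412,322))):
    x0,y0,x1,y1=box
    im=c["img"].astype(int); hsv=cv2.cvtColor(c["img"],cv2.COLOR_RGB2HSV)
    bl=(im[:,:,2]-im[:,:,0]); print(nm,bl[y0:y1:5,x0:x1:5],hsv[y0:y1:5,x0:x1:5,2])
for nm,c,P in (("top",t,un([(250,97),(300,232),(155,272)],5,(120,160))),("scene",s,un([(285,400),(494,425)],6,(320,255)))):
    X=ray(c,P,.044); print(nm,X.round(4)[:,:2].tolist())
    for i in range(len(X)-1):
        d=X[i+1]-X[i]; print(np.linalg.norm(d).round(4),np.degrees(np.arctan2(d[1],d[0])))
X=ray(t,un([(152,93),(160,114)],5,(120,160)),.086);d=X[0]-X[1];print("idx",X[:,:2],np.degrees(np.arctan2(d[1],d[0])))
X=ray(s,un([(421,338),(421,308)],6,(320,255)),.086);d=X[0]-X[1];print("idx",X[:,:2],np.degrees(np.arctan2(d[1],d[0])))
E
```

```text
top blk [[0.5216, -0.173], [0.5205, -0.2931], [0.4034, -0.2923], [0.4054, -0.1702]] [ 0.4627 -0.2322  0.034 ]
0.1201 89.5121505192463
0.1171 89.61554519889617
0.1221 89.07530023817785
0.1162 88.65167343644708
scene blk [[0.3992, -0.2923], [0.401, -0.1728], [0.52, -0.1753], [0.5185, -0.2924]] [ 0.4597 -0.2332  0.034 ]
0.1195 89.14510032562058
0.119 88.81925463461369
0.1172 89.28055859115128
0.1193 89.940871227054
top [[-58 -58 -58 -58 -33 -32 -33 -33 -33]
 [-57 -51 -53   1   9   8 -30 -26 -35]
 [-53 -54  10   9   8   9   8  -3 -27]
 [-58  -1   8   8   8   8   9   3  -2]
 [-45   7   9   8   9   8   9   5  -3]
 [-63 -35   8   8  10   8   8   4  -5]
 [-58 -55   2   8   8   8   6  -2  -4]
 [-57 -51 -50  -3   2   0  -4  -4  -3]] [[126 126 126 127  75  76  75  78  74]
 [125 116 117 112 147 139  71  77  76]
 [119 119 148 143 151 151 150 111  71]
 [125 136 151 147 146 148 149  75  77]
 [100 141 145 146 153 152 152  83 114]
 [136 138 148 148 151 151 151  76 177]
 [126 120 130 149 149 147  88 136 191]
 [127 113 110 154 116 122 154 159 122]]
scene [[-86 -86 -91 -90 -91 -95 -94 -39 -56]
 [-88 -83
[... 281 characters left out ...]
  -1  -1  -7 -51 -76]] [[152 153 160 161 161 165 164 130 240]
 [157 150 158 212 213 206 162 107 237]
 [165 167 211 214 213 213 210 150 114]
 [155 183 207 212 213 213 213 210 113]
 [150 153 204 204 204 204 204 203 110]
 [130  85 209 209 211 211 207 203  86]
 [121  85  97 204 194 203 201 180 140]
 [127 124  86  85  95 117  81 130 140]
 [128 133 126  93  83  79 102 146 135]]
top [[0.6047, 0.2503], [0.5504, 0.2193], [0.5263, 0.2753]]
0.0626 -150.2877738227673
0.0609 113.28712671877192
scene [[0.6057, 0.2511], [0.576, 0.3031]]
0.0599 119.72763788090727
idx [[0.59040595 0.27613319]
 [0.58231198 0.2713231 ]] 30.722167669307304
idx [[0.58736648 0.27597421]
 [0.57929836 0.27154839]] 28.74729255484976
```

```bash
python3 - <<'E'
from h import *; import pickle
t,s=pickle.load(open("c0.pkl","rb"))
for nm,c,p,vt in (("top",t,(151,188),125),("scene",s,(389,297),160)):
    im=c["img"].astype(int)
    m=(((im[:,:,2]-im[:,:,0])>-15)&(im.max(2)>vt)&((im[:,:,2]-im[:,:,0])>3)).astype(np.uint8)
    m=cv2.morphologyEx(m,cv2.MORPH_CLOSE,np.ones((5,5)))
    n,l=cv2.connectedComponents(m); mm=(l==l[p[1],p[0]]).astype(np.uint8)
    cs,_=cv2.findContours(mm,cv2.RETR_EXTERNAL,cv2.CHAIN_APPROX_NONE)
    k=max(cs,key=len)[:,0]; X=ray(c,k,.086)[:,:2].astype(np.float32)
    print(nm,mm.sum(),cv2.minEnclosingCircle(X),cv2.fitEllipse(X))
E
```

```text
top 663 ((0.5651485919952393, 0.2622798979282379), 0.029515163972973824) ((0.5652769804000854, 0.2625004053115845), (0.05588870495557785, 0.05677063390612602), 117.91413879394531)
scene 831 ((0.5635848045349121, 0.2625129520893097), 0.0298660509288311) ((0.56379634141922, 0.263410359621048), (0.0559510737657547, 0.05735943466424942), 36.620540618896484)
```

```bash
python3 -m pendant '[[[2.88,0,-1.28],[0,0,0],0],[[2.88,0,-1.28],[0,0,0],0],[[2.88,0,-1.28],[0,0,0],0],[[2.88,0,-1.28],[0,0,0],0],[[2.88,0,-1.28],[0,0,0],0],[[2.88,0,-1.28],[0,0,0],0],[[2.88,0,-1.28],[0,0,0],0],[[2.88,0,-1.28],[0,0,0],0],[[2.88,0,-1.28],[0,0,0],0],[[2.88,0,-1.28],[0,0,0],0],[[2.88,0,-1.28],[0,0,0],0],[[2.88,0,-1.28],[0,0,0],0],[[2.88,0,-1.28],[0,0,0],0],[[2.88,0,-1.28],[0,0,0],0],[[2.88,0,-1.28],[0,0,0],0],[[2.88,0,-1.28],[0,0,0],0]]'
python3 -m pendant '[[[0,0,0],[0,0.122,0],0],[[0,0,0],[0,0.122,0],0],[[0,0,0],[0,0.122,0],0],[[0,0,0],[0,0.122,0],0],[[0,0,0],[0,0.122,0],0],[[0,0,0],[0,0.122,0],0],[[0,0,0],[0,0.122,0],0],[[0,0,0],[0,0.122,0],0],[[0,0,0],[0,0.122,0],0],[[0,0,0],[0,0.122,0],0],[[0,0,0],[0,0.122,0],0],[[0,0,0],[0,0.122,0],0],[[0,0,0],[0,0.122,0],0],[[0,0,0],[0,0.122,0],0],[[0,0,0],[0,0.122,0],0],[[0,0,0],[0,0.122,0],0],[[0,0,0],[0,0.122,0],0],[[0,0,0],[0,0.122,0],0],[[0,0,0],[0,0.122,0],0],[[0,0,0],[0,0,0],0]]'
```

```text
time_s: 1.58
position: [0.5663, 0.2619, 0.2922]
tcp_rot: [[0.954, -0.0, 0.299], [-0.299, 0.0, 0.954], [-0.0, -1.0, -0.0]]
force: [-0.9, 0.9, -0.2]
opening: 1.004
time_s: 3.25
position: [0.5653, 0.263, 0.2921]
tcp_rot: [[-0.869, -0.0, 0.495], [-0.495, -0.0, -0.869], [0.0, -1.0, -0.0]]
force: [-0.6, -0.5, 0.2]
opening: 0.994
```

```bash
python3 - <<'E'
from h import *
c=bot.capture("wrist"); cv2.imwrite("pics/w1.png",c["img"][:,:,::-1])
st=bot.read_state(); print(st["position"],st["joint_positions"])
X=np.array([[.5645,.2627,.086]]); print(proj(c,X), proj(c,np.array([.5645,.2627,.086])+.03*np.array([np.cos(np.radians(29.7)),np.sin(np.radians(29.7)),0])))
E
```

```text
[0.56527433 0.26308076 0.29211135] [1.47017029e+01 3.01213443e+01 8.23091985e+01 2.21956307e-03
 6.75871344e+01 7.47767236e+01]
[[274.2794021  197.55183891]] [[274.2171814  163.73480497]]
```

View pics/w1.png

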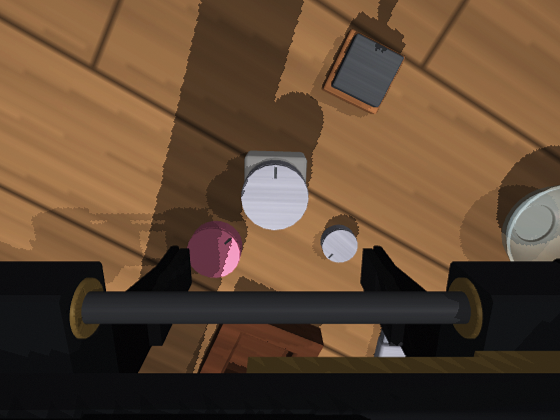

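The wrist view confirms the grey cap on the jar at (275,197), index line up at (276,172), pink lid at (214,248), small cap at (339,245). Measure it more precisely.

```bash
python3 - <<'E'
from h import *
c=bot.capture("wrist"); im=c["img"].astype(int)
m=(((im[:,:,2]-im[:,:,0])>3)&(im.max(2)>150)).astype(np.uint8)
m=cv2.morphologyEx(m,cv2.MORPH_CLOSE,np.ones((7,7)))
n,l=cv2.connectedComponents(m); mm=(l==l[200,275]).astype(np.uint8)
k=max(cv2.findContours(mm,0,1)[0],key=len)[:,0]
X=ray(c,k,.086)[:,:2].astype(np.float32); print(mm.sum(),cv2.minEnclosingCircle(X),cv2.fitEllipse(X))
cv2.imwrite("pics/w2.png",cv2.resize(c["img"][140:235,230:325,::-1],None,fx=6,fy=6,interpolation=cv2.INTER_CUBIC))
E
```

```text
3329 ((0.5644611120223999, 0.2626168727874756), 0.029535626992583275) ((0.5644478797912598, 0.2624521851539612), (0.057153232395648956, 0.05809972062706947), 81.75313568115234)
```

View pics/w2.png

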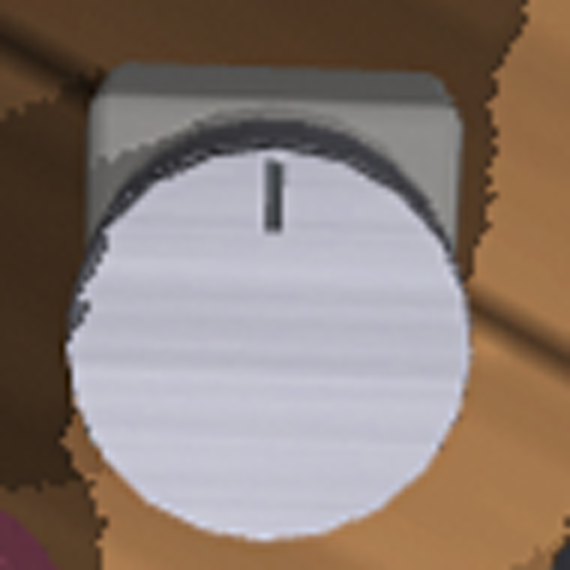

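```bash
python3 - <<'E'
from h import *
c=bot.capture("wrist")
un=lambda p:(np.array(p)+.5)/6-.5+np.array([230,140])
for P,z in (([(100,93),(455,107)],.044),([(125,62),(435,75)],0.0),([(273,230),(271.5,163)],.086),([(272,345),(271.5,163)],.086)):
    X=ray(c,un(P),z); d=X[1]-X[0]; print(X[:,:2].round(4).tolist(),np.linalg.norm(d),np.degrees(np.arctan2(d[1],d[0])))
E
```

```text
[[0.5782, 0.3022], [0.605, 0.2512]] 0.05760984029236495 -62.298242443460744
[[0.5783, 0.301], [0.6044, 0.2509]] 0.05657235715574174 -62.43030103761578
[[0.5801, 0.2709], [0.5885, 0.276]] 0.009771768147549952 31.196609800235592
[[0.5651, 0.2624], [0.5885, 0.276]] 0.026968725758885342 30.07994746181854
```

```bash
python3 -m pendant '[[[0.09,2,0],[0,0,0],0],[[0,2.5,0],[0,0,0],0],[[0,2.5,0],[0,0,0],0],[[0,2.5,0],[0,0,0],0],[[0,2.5,0],[0,0,0],0],[[0,2,0],[0,0,0],0],[[0,1.5,0],[0,0,0],0],[[0,1,0],[0,0,0],0],[[0,0.41,0],[0,0,0],0],[[0,0,0],[0,0,0],0],[[0,0,0],[0,0,0],0],[[0,0,0],[0,0,0],0]]'
python3 -m pendant '[[[0,0,0],[0,0,0],1],[[0,0,0],[0,0,0],1],[[0,0,0],[0,0,0],1],[[0,0,0],[0,0,0],1],[[0,0,0],[0,0,0],1],[[0,0,0],[0,0,0],1],[[0,0,0],[0,0,0],1],[[0,0,0],[0,0,0],1]]'
python3 - <<'E'
from h import *
for n in ("wrist","scene"):
    c=bot.capture(n); cv2.imwrite(f"pics/{n}3.png",c["img"][:,:,::-1])
E
```

```text
time_s: 4.4
position: [0.5654, 0.2629, 0.1244]
tcp_rot: [[-0.868, 0.002, 0.497], [-0.497, 0.001, -0.868], [-0.002, -1.0, 0.001]]
force: [-0.8, -0.5, 0.0]
opening: 0.997
time_s: 5.07
position: [0.5643, 0.2632, 0.1234]
tcp_rot: [[-0.868, -0.0, 0.497], [-0.497, 0.001, -0.868], [-0.0, -1.0, -0.001]]
force: [-1.8, 3.1, 1.8]
opening: 0.685
```

View pics/scene3.png

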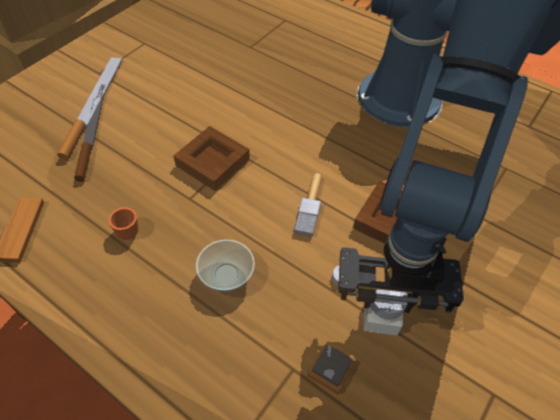

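View pics/wrist3.png

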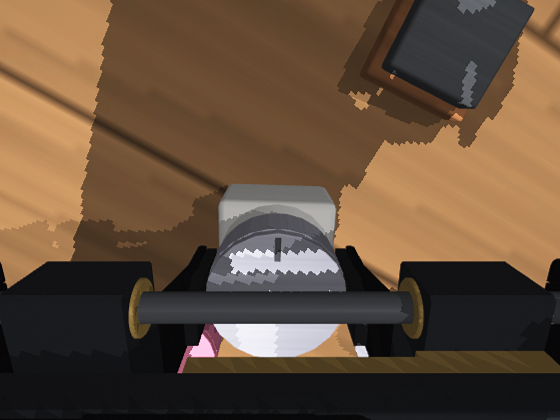

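```bash
python3 - <<'E'
from h import *
c=bot.capture("wrist")
cv2.imwrite("pics/w4.png",cv2.resize(c["img"][175:285,200:350,::-1],None,fx=5,fy=5,interpolation=cv2.INTER_CUBIC))
s=bot.capture("scene")
cv2.imwrite("pics/s4.png",cv2.resize(s["img"][270:345,345:435,::-1],None,fx=8,fy=8,interpolation=cv2.INTER_CUBIC))
E
```

```text
(no output)
```

View pics/w4.png

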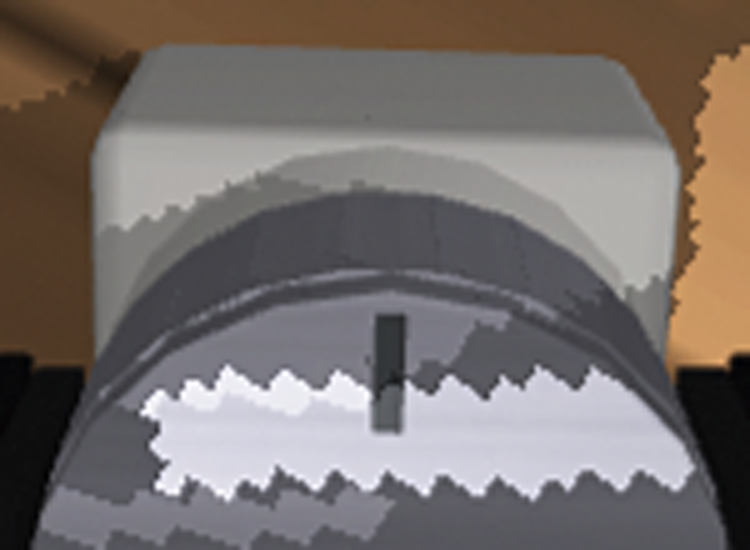

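View pics/s4.png

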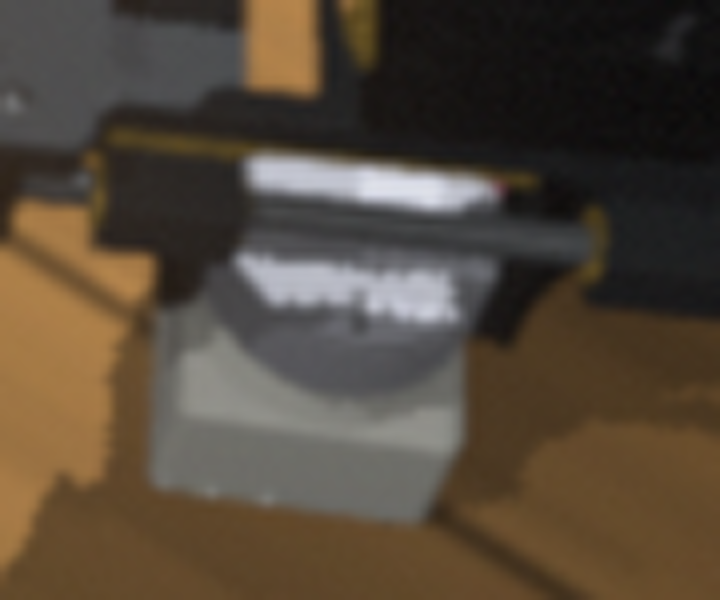

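```bash
python3 - <<'E'
from h import *
c=bot.capture("wrist"); s=bot.capture("scene")
un=lambda p,f,o:(np.array(p)+.5)/f-.5+np.array(o)
def go(c,P,z,f,o):
    X=ray(c,un(P,f,o),z); d=X[1]-X[0]; print(X[:,:2].round(4).tolist(),np.linalg.norm(d).round(4),(np.degrees(np.arctan2(d[1],d[0]))%90).round(2))
W=(5,(200,175)); S=(8,(345,270))
go(c,[(165,44),(610,58)],0,*W); go(c,[(115,127),(660,146)],.044,*W); go(c,[(389,433),(390.5,315)],.086,*W)
go(c,[(92,160),(95,330)],.044,*W)
go(s,[(155,490),(425,522)],0,*S); go(s,[(180,415),(450,448)],.044,*S)
# rod orientation check: fingers' z axis
st=bot.read_state(); print(st["tcp_rot"][:,2], np.degrees(np.arctan2(st["tcp_rot"][1,2],st["tcp_rot"][0,2])))
E
```

```text
[[0.5777, 0.3009], [0.604, 0.2512]] 0.0562 27.93
[[0.5787, 0.3013], [0.6046, 0.252]] 0.0556 27.7
[[0.5801, 0.2701], [0.589, 0.2751]] 0.0102 29.19
[[0.5744, 0.3017], [0.5579, 0.2929]] 0.0187 28.04
[[0.6036, 0.2517], [0.5735, 0.3042]] 0.0605 29.87
[[0.606, 0.2512], [0.5774, 0.3017]] 0.058 29.57
[ 4.96499082e-01 -8.68036924e-01 -7.48451862e-04] -60.231340685121644
```

```bash
python3 -m pendant '[[[0,-0.5,0],[0,0,0],1],[[0,-1,0],[0,0,0],1],[[0,-1.5,0],[0,0,0],1],[[0,-1.5,0],[0,0,0],1],[[0,-1.5,0],[0,0,0],1],[[0,-1.3,0],[0,0,0],1],[[0,-0.7,0],[0,0,0],1],[[0,0,0],[0,0.04,0],1],[[0,0,0],[0,0.08,0],1],[[0,0,0],[0,0.1,0],1],[[0,0,0],[0,0.1,0],1],[[0,0,0],[0,0.1,0],1],[[0,0,0],[0,0.063,0],1],[[0,0,0],[0,0.03,0],1],[[0,0,0],[0,0,0],1]]'
python3 -m pendant '[[[0.2,0,1],[0,0,0],1],[[0.4,0,2],[0,0,0],1],[[0.65,0,3],[0,0,0],1],[[0.65,0,3],[0,0,0],1],[[0.65,0,3],[0,0,0],1],[[0.65,0,3],[0,0,0],1],[[0.65,0,3],[0,0,0],1],[[0.65,0,3],[0,0,0],1],[[0.65,0,3],[0,0,0],1],[[0.65,0,3],[0,0,0],1],[[0.65,0,3],[0,0,0],1],[[0.65,0,3],[0,0,0],1],[[0.65,0,3],[0,0,0],1],[[0.65,0,3],[0,0,0],1],[[0.65,0,3],[0,0,0],1],[[0.65,0,3],[0,0,0],1],[[0.65,0,3],[0,0,0],1],[[0.5,0,3],[0,0,0],1],[[0.33,0,1.5],[0,0,0],1]]'
python3 -m pendant '[[[0,0,0],[0,0,0],1],[[0,0,0],[0,0,0],1]]'
python3 - <<'E'
from h import *
for n in ("wrist","scene","top"):
    c=bot.capture(n); cv2.imwrite(f"pics/{n}5.png",c["img"][:,:,::-1])
E
```

```text
time_s: 6.62
position: [0.5644, 0.2619, 0.2025]
tcp_rot: [[-1.0, -0.001, 0.006], [-0.006, -0.001, -1.0], [0.001, -1.0, 0.001]]
force: [0.1, 1.1, -4.0]
opening: 0.683
time_s: 8.2
position: [0.4556, -0.2677, 0.2036]
tcp_rot: [[-1.0, 0.001, 0.005], [-0.005, -0.004, -1.0], [-0.001, -1.0, 0.004]]
force: [1.1, -1.0, -4.3]
opening: 0.681
time_s: 8.37
position: [0.4554, -0.2643, 0.2031]
tcp_rot: [[-1.0, -0.001, 0.005], [-0.005, 0.0, -1.0], [0.001, -1.0, -0.0]]
force: [-0.7, -0.1, -4.2]
opening: 0.68
```

View pics/wrist5.png

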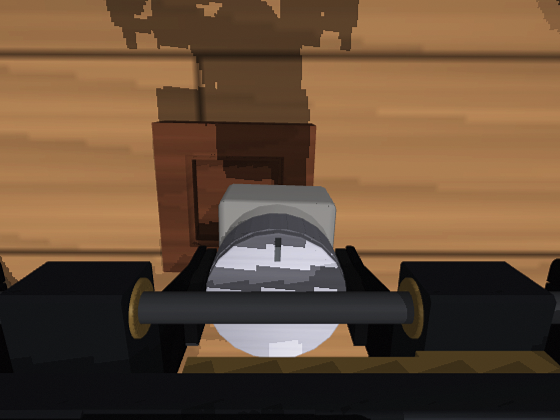

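View pics/scene5.png

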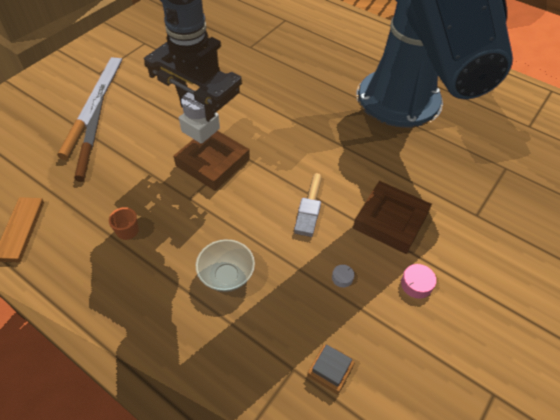

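View pics/top5.png

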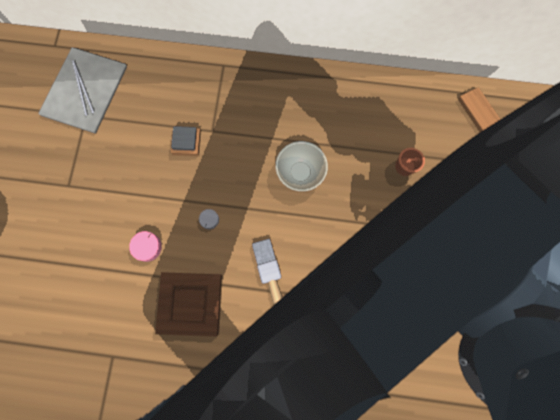

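The jar hangs level from the cap, to the right of the block pocket; I overshot by ~3 cm in y. Measure block and jar edges in the same wrist view.

```bash
python3 - <<'E'
from h import *
c=bot.capture("wrist")
cv2.imwrite("pics/w6.png",cv2.resize(c["img"][115:285,140:340,::-1],None,fx=4,fy=4,interpolation=cv2.INTER_CUBIC))
E
```

```text
(no output)
```

View pics/w6.png

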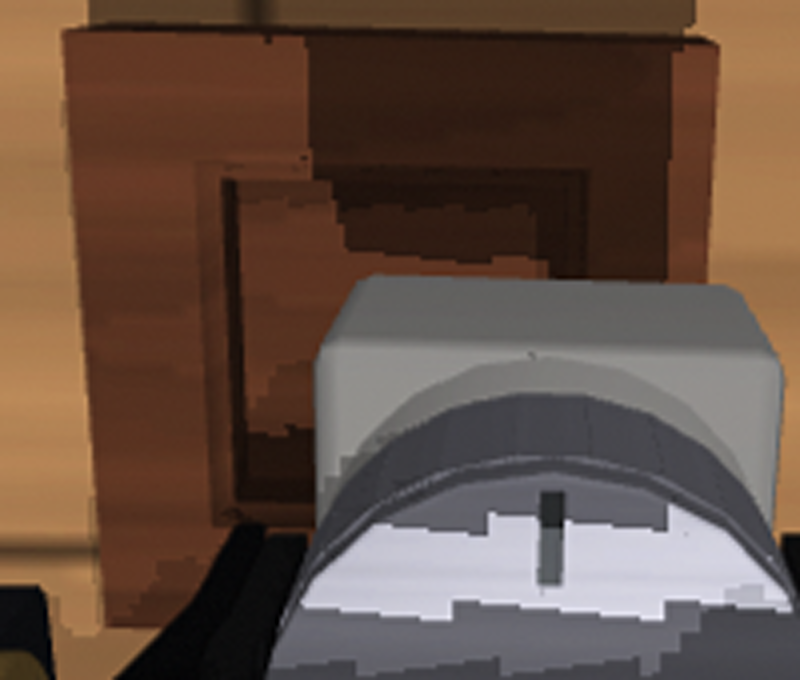

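```bash
python3 - <<'E'
from h import *
c=bot.capture("wrist")
un=lambda p:(np.array(p)+.5)/4-.5+np.array([140,115])
def ang(a,b): d=b-a; return np.linalg.norm(d).round(4),((np.degrees(np.arctan2(d[1],d[0]))+45)%90-45).round(2)
X=ray(c,un([(63,30),(718,45),(105,626)]),.034); print(X[:,:2].round(4).tolist(),ang(X[0],X[1]),ang(X[0],X[2]),"ctr",((X[1]+X[2])/2).round(4))
P=ray(c,un([(197,160),(588,170),(212,526)]),.034); print(P[:,:2].round(4).tolist(),ang(P[0],P[1]),ang(P[0],P[2]),"ctr",((P[1]+P[2])/2).round(4))
h=.0797
J=ray(c,un([(365,276),(742,288)]),h); print(J.round(4).tolist(),ang(*J),J.mean(0))
J=ray(c,un([(330,340),(770,358)]),h+.044); print(J.round(4).tolist(),ang(*J),J.mean(0))
J=ray(c,un([(548,585),(552,492)]),h+.086); print(J.round(4).tolist(),ang(*J))
J=ray(c,un([(270,640),(800,600)]),h+.086); print(J.round(4))
st=bot.read_state();print(st["position"])
E
```

```text
[[0.5214, -0.175], [0.5198, -0.2941], [0.402, -0.1729]] (np.float64(0.1191), np.float64(-0.8)) (np.float64(0.1194), np.float64(-1.02)) ctr [ 0.4609 -0.2335  0.034 ]
[[0.498, -0.1979], [0.4968, -0.2708], [0.4244, -0.1963]] (np.float64(0.073), np.float64(-0.99)) (np.float64(0.0736), np.float64(-1.25)) ctr [ 0.4606 -0.2335  0.034 ]
[[0.4864, -0.2345, 0.0797], [0.485, -0.294, 0.0797]] (np.float64(0.0595), np.float64(-1.39)) [ 0.48571451 -0.26425136  0.0797    ]
[[0.4879, -0.2355, 0.1237], [0.486, -0.2916, 0.1237]] (np.float64(0.0561), np.float64(-1.95)) [ 0.48697811 -0.26354548  0.1237    ]
[[0.4739, -0.2633, 0.1657], [0.4839, -0.2636, 0.1657]] (np.float64(0.0101), np.float64(-1.73))
[[ 0.4674 -0.2348  0.1657]
 [ 0.4724 -0.2889  0.1657]]
[ 0.45622785 -0.26186248  0.20310689]
```

```bash
python3 -m pendant '[[[-0.1,0,-0.6],[0,-0.009,0],1],[[-0.15,0,-1],[0,0,0],1],[[-0.15,0,-1],[0,0,0],1],[[-0.15,0,-0.44],[0,0,0],1],[[0,0.7,0],[0,0,0],1],[[0,1,0],[0,0,0],1],[[0,1,0],[0,0,0],1],[[0,0.6,0],[0,0,0],1],[[0,0.2,0],[0,0,0],1],[[0,0,0],[0,0,0],1],[[0,0,0],[0,0,0],1],[[0,0,0],[0,0,0],1]]'
python3 - <<'E'
from h import *
print([bot.read_state()["position"].round(4) for _ in range(3)])
c=bot.capture("wrist"); cv2.imwrite("pics/wrist7.png",c["img"][:,:,::-1])
cv2.imwrite("pics/w7.png",cv2.resize(c["img"][115:305,170:380,::-1],None,fx=3.8,fy=3.8,interpolation=cv2.INTER_CUBIC))
s=bot.capture("scene"); cv2.imwrite("pics/s7.png",cv2.resize(s["img"][70:200,140:270,::-1],None,fx=4.5,fy=4.5,interpolation=cv2.INTER_CUBIC))
E
```

```text
time_s: 9.62
position: [0.4616, -0.233, 0.1683]
tcp_rot: [[-1.0, 0.0, 0.015], [-0.015, -0.0, -1.0], [-0.0, -1.0, 0.0]]
force: [-0.5, -0.1, -3.5]
opening: 0.682
[array([ 0.4616, -0.233 ,  0.1683]), array([ 0.4616, -0.233 ,  0.1683]), array([ 0.4616, -0.233 ,  0.1683])]
```

View pics/wrist7.png

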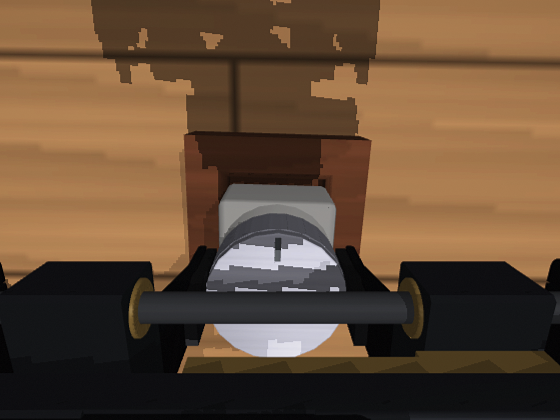

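View pics/s7.png

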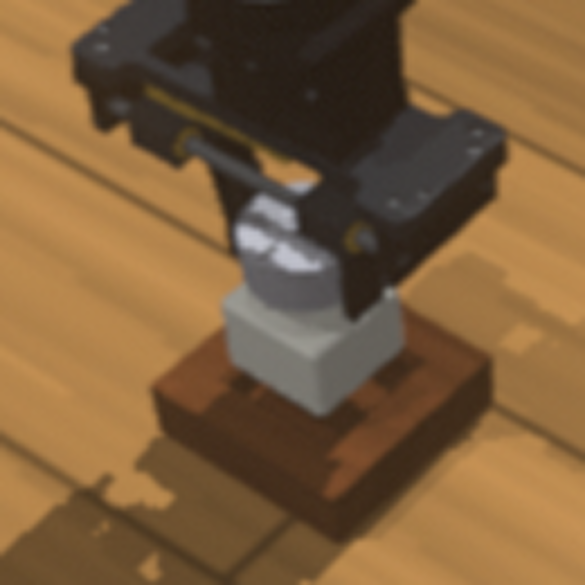

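View pics/w7.png

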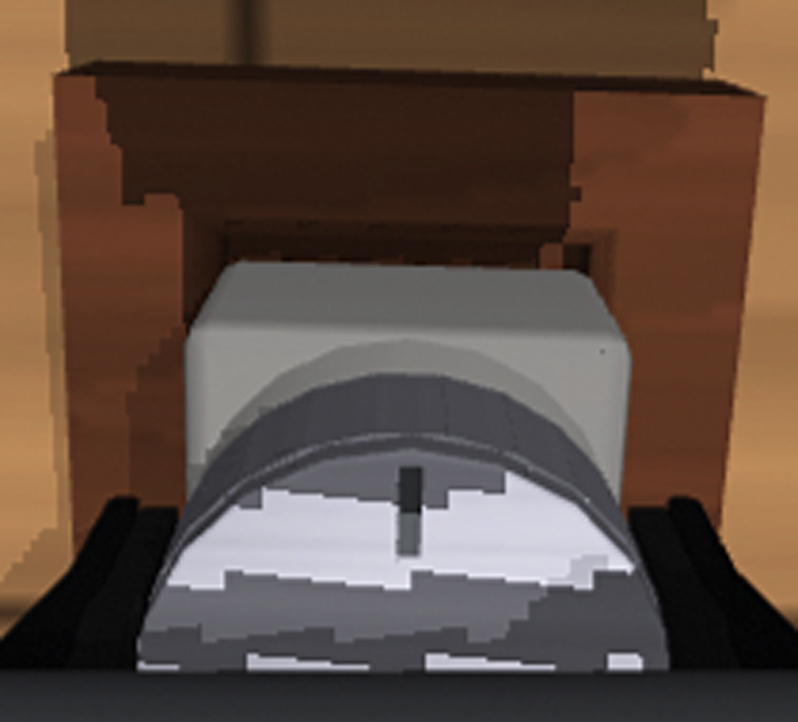

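```bash
python3 - <<'E'
from h import *
c=bot.capture("wrist")
un=lambda p:(np.array(p)+.5)/3.8-.5+np.array([170,115])
def ang(a,b): d=b-a; return np.linalg.norm(d).round(4),((np.degrees(np.arctan2(d[1],d[0]))+45)%90-45).round(2)
X=ray(c,un([(55,74),(765,97)]),.034); print(X[:,:2].round(4).tolist(),ang(X[0],X[1]),X.mean(0).round(4))
P=ray(c,un([(185,220),(615,233)]),.034); print(P[:,:2].round(4).tolist(),ang(P[0],P[1]),P.mean(0).round(4))
J=ray(c,un([(238,262),(588,272)]),.045); print(J.round(4).tolist(),ang(*J),J.mean(0))
J=ray(c,un([(200,325),(622,340)]),.089); print(J.round(4).tolist(),ang(*J),J.mean(0))
E
```

```text
[[0.5213, -0.1751], [0.5194, -0.2944]] (np.float64(0.1194), np.float64(-0.94)) [ 0.5203 -0.2347  0.034 ]
[[0.4969, -0.1961], [0.4957, -0.2705]] (np.float64(0.0745), np.float64(-0.88)) [ 0.4963 -0.2333  0.034 ]
[[0.4921, -0.2064, 0.045], [0.4912, -0.2646, 0.045]] (np.float64(0.0582), np.float64(-0.8)) [ 0.49164921 -0.23551515  0.045     ]
[[0.4932, -0.2065, 0.089], [0.4919, -0.2632, 0.089]] (np.float64(0.0567), np.float64(-1.24)) [ 0.49253842 -0.23487697  0.089     ]
```

```bash
python3 -m pendant '[[[0.03,0.3,-0.06],[0,0,0],1],[[0,0.4,0],[0,0,0],1],[[0,0.4,0],[0,0,0],1],[[0,0.3,0],[0,0,0],1],[[0,0.2,0],[0,0,0],1],[[0,0.2,0],[0,0,0],1],[[0,0,0],[0,0,0],1],[[0,0,0],[0,0,0],1]]'
```

```text
time_s: 10.43
position: [0.4611, -0.232, 0.15]
tcp_rot: [[-1.0, -0.0, 0.016], [-0.016, 0.0, -1.0], [0.0, -1.0, -0.0]]
force: [-1.0, -0.1, -4.3]
opening: 0.687
```

```bash
python3 -m pendant '[[[0,0.2,0],[0,0,0],1],[[0,0.2,0],[0,0,0],1],[[0,0.2,0],[0,0,0],1],[[0,0.2,0],[0,0,0],1],[[0,0.1,0],[0,0,0],1],[[0,0,0],[0,0,0],1],[[0,0,0],[0,0,0],1]]'; python3 -m pendant '[[[0,0.07,0],[0,0,0],1],[[0,0.07,0],[0,0,0],1],[[0,0,0],[0,0,0],1],[[0,0,0],[0,0,0],1]]'
```

```text
time_s: 11.02
position: [0.4611, -0.232, 0.1411]
tcp_rot: [[-1.0, -0.0, 0.016], [-0.016, 0.0, -1.0], [0.0, -1.0, -0.0]]
force: [-0.8, -0.0, -4.3]
opening: 0.682
time_s: 11.35
position: [0.4611, -0.232, 0.1397]
tcp_rot: [[-1.0, -0.0, 0.016], [-0.016, 0.0, -1.0], [0.0, -1.0, -0.0]]
force: [-0.0, 0.3, -3.6]
opening: 0.684
```

```bash
python3 -m pendant '[[[0,0.05,0],[0,0,0],1],[[0,0.05,0],[0,0,0],1],[[0,0,0],[0,0,0],1],[[0,0,0],[0,0,0],1]]'
```

```text
time_s: 11.68
position: [0.4612, -0.2319, 0.1393]
tcp_rot: [[-1.0, 0.0, 0.016], [-0.016, -0.0, -1.0], [-0.0, -1.0, 0.0]]
force: [-0.9, 1.2, 4.0]
opening: 0.683
```

```bash
python3 - <<'E'
from h import *
c=bot.capture("wrist")
cv2.imwrite("pics/w8.png",cv2.resize(c["img"][115:305,170:380,::-1],None,fx=3.8,fy=3.8,interpolation=cv2.INTER_CUBIC))
s=bot.capture("scene"); cv2.imwrite("pics/s8.png",cv2.resize(s["img"][90:200,150:270,::-1],None,fx=5,fy=5,interpolation=cv2.INTER_CUBIC))
E
```

View pics/w8.png

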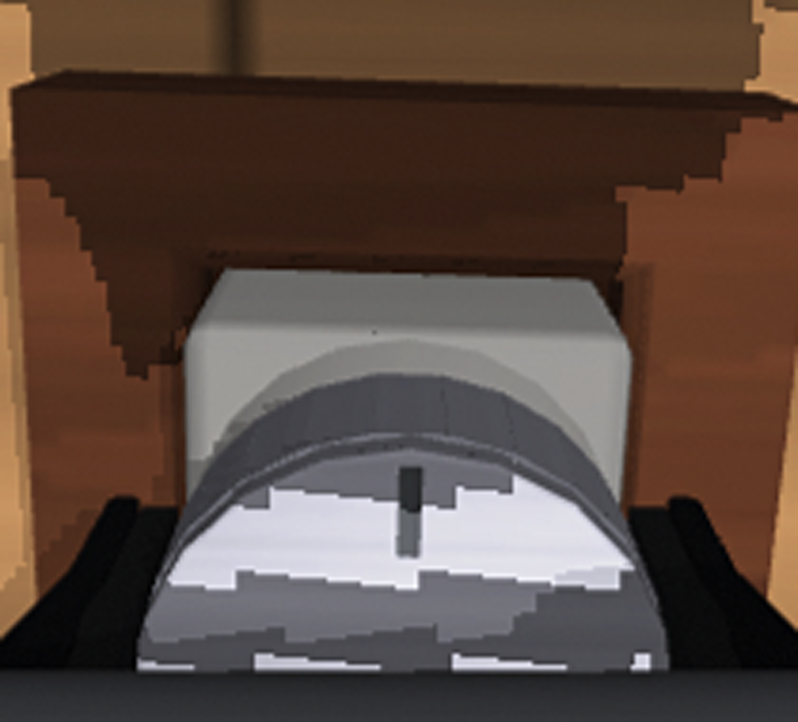

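View pics/s8.png

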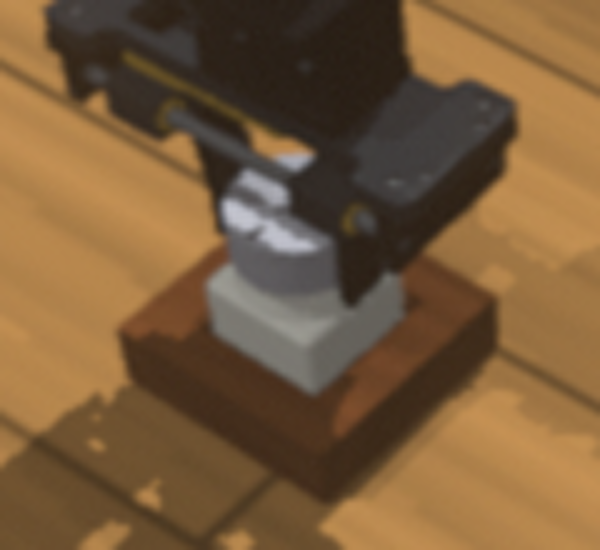

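Seated: far wall gap even, foot in the pocket, contact force flipped to +4 N at the expected height. Now turn the cap anticlockwise.

```bash
python3 -m pendant '[[[0,0,0],[0,-0.04,0],1],[[0,0,0],[0,-0.07,0],1],[[0,0,0],[0,-0.07,0],1],[[0,0,0],[0,-0.07,0],1],[[0,0,0],[0,-0.07,0],1],[[0,0,0],[0,0,0],1]]'; python3 - <<'E'
from h import *
s=bot.read_state(); print(s["joint_positions"].round(1),s["moment"],s["force"])
c=bot.capture("wrist"); cv2.imwrite("pics/w9.png",c["img"][:,:,::-1])
E
```

```text
time_s: 12.28
position: [0.4613, -0.2326, 0.1392]
tcp_rot: [[-0.944, 0.001, 0.331], [-0.331, -0.001, -0.944], [-0.0, -1.0, 0.001]]
force: [-1.1, -0.4, 5.6]
opening: 0.687
[-39.2  35.9 104.9  -0.   39.2  31.6] [-0.14207095  0.39319345  0.07211766] [-1.07558063 -0.37694567  5.59232398]
```

View pics/w9.png

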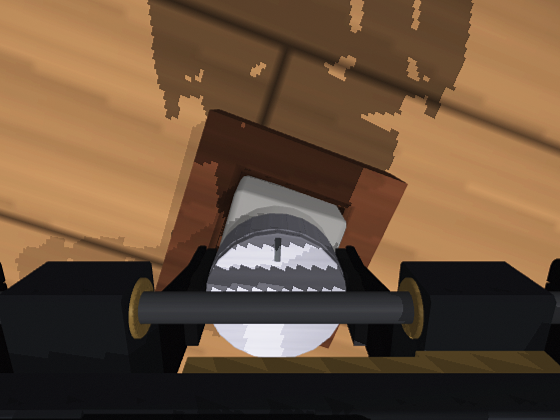

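The cap follows the gripper (index line still up at (277,248)) while the jar stays with the block. Continue to a total of about 1.19 rad.

```bash
python3 -m pendant '[[[0,0,0],[0,-0.06,0],1],[[0,0,0],[0,-0.07,0],1],[[0,0,0],[0,-0.07,0],1],[[0,0,0],[0,-0.07,0],1],[[0,0,0],[0,-0.07,0],1],[[0,0,0],[0,-0.07,0],1],[[0,0,0],[0,-0.07,0],1],[[0,0,0],[0,-0.07,0],1],[[0,0,0],[0,-0.07,0],1],[[0,0,0],[0,-0.07,0],1],[[0,0,0],[0,-0.07,0],1],[[0,0,0],[0,-0.07,0],1],[[0,0,0],[0,-0.04,0],1],[[0,0,0],[0,0,0],1],[[0,0,0],[0,0,0],1]]'; python3 - <<'E'
from h import *
s=bot.read_state(); print(s["joint_positions"].round(1),s["moment"],s["force"])
c=bot.capture("wrist"); cv2.imwrite("pics/w10.png",c["img"][:,:,::-1])
E
```

```text
time_s: 13.58
position: [0.4621, -0.2326, 0.1403]
tcp_rot: [[-0.358, 0.003, 0.934], [-0.934, -0.002, -0.358], [0.001, -1.0, 0.003]]
force: [-0.9, 1.7, 11.9]
opening: 0.682
[-39.1  35.8 104.8   0.   39.2 -18.1] [0.1936513  0.24909411 0.05475169] [-0.90503394  1.65554407 11.88993885]
```

View pics/w10.png

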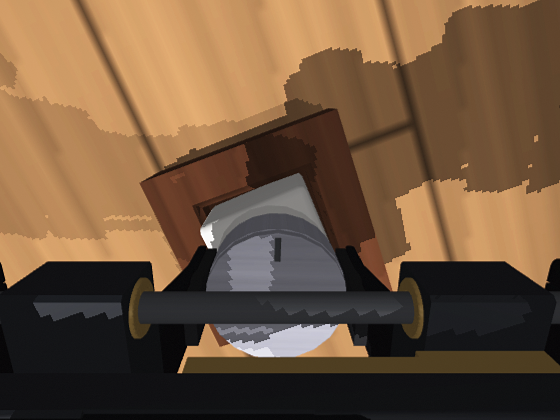

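```bash
python3 -m pendant '[[[0,-0.1,0],[0,0,0],1],[[0,-0.15,0],[0,0,0],1],[[0,-0.2,0],[0,0,0],1],[[0,-0.25,0],[0,0,0],1],[[0,-0.25,0],[0,0,0],1],[[0,0,0],[0,0,0],1]]'; python3 -m pendant '[[[0,-0.25,0],[0,0,0],1],[[0,-0.3,0],[0,0,0],1],[[0,-0.3,0],[0,0,0],1],[[0,-0.3,0],[0,0,0],1],[[0,-0.3,0],[0,0,0],1],[[0,-0.3,0],[0,0,0],1],[[0,-0.3,0],[0,0,0],1],[[0,-0.3,0],[0,0,0],1],[[0,-0.3,0],[0,0,0],1],[[0,-0.3,0],[0,0,0],1],[[0,-0.2,0],[0,0,0],1],[[0,-0.1,0],[0,0,0],1],[[0,0,0],[0,0,0],1],[[0,0,0],[0,0,0],1]]'
python3 - <<'E'
from h import *
c=bot.capture("wrist"); cv2.imwrite("pics/w11.png",c["img"][:,:,::-1])
s=bot.capture("scene"); cv2.imwrite("pics/s11.png",cv2.resize(s["img"][70:200,140:270,::-1],None,fx=4.5,fy=4.5,interpolation=cv2.INTER_CUBIC)); cv2.imwrite("pics/s11f.png",s["img"][:,:,::-1])
E
```

```text
time_s: 14.13
position: [0.4612, -0.2321, 0.1484]
tcp_rot: [[-0.357, 0.0, 0.934], [-0.934, -0.0, -0.357], [0.0, -1.0, 0.0]]
force: [0.6, -0.3, -0.3]
opening: 0.684
time_s: 15.3
position: [0.4611, -0.232, 0.1808]
tcp_rot: [[-0.357, -0.0, 0.934], [-0.934, -0.0, -0.357], [0.0, -1.0, -0.0]]
force: [-0.4, 0.1, -0.5]
opening: 0.681
```

View pics/w11.png

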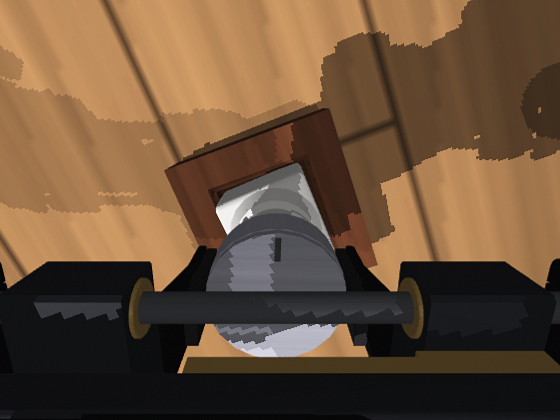

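View pics/s11.png

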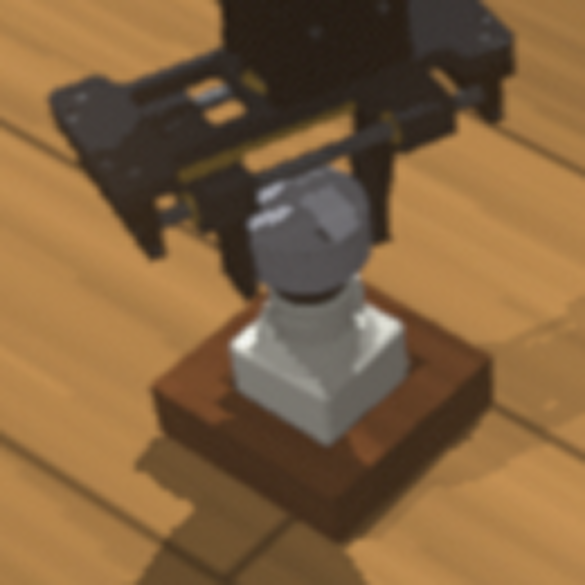

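View pics/s11f.png

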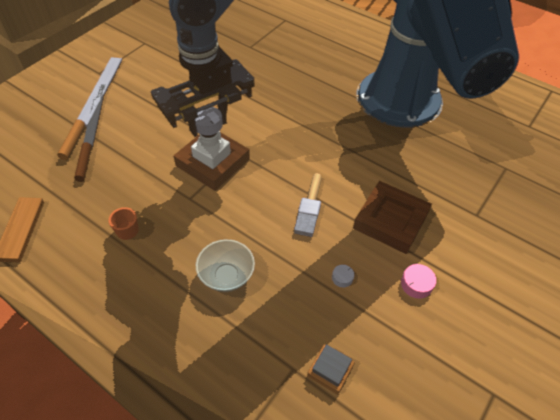

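```bash
python3 - <<'E'
from h import *
s=bot.capture("scene")
C=-np.array(s["R"]).T@s["t"]; ctr=np.array([.461,-.2328]); d=C[:2]-ctr; d/=np.linalg.norm(d)
for z,r in ((.1175,.03),(.1435,.03),(.0995,.018),(.076+.018-.018,.025)):
    p=proj(s,[[*(ctr+r*d),z]])[0]; print(z,r,((p-[140,70])*4.5).round(0))
p=proj(s,[[.461,-.2328,.1435]])[0]; print(((p-[140,70])*4.5).round(0))
print(bot.read_state()["qvel"].round(2),bot.read_state()["time_s"])
E
```

```text
0.1175 0.03 [310. 293.]
0.1435 0.03 [305. 251.]
0.0995 0.018 [311. 302.]
0.076 0.025 [317. 348.]
[299. 205.]
[ 0.09  0.05  0.05  0.04 -0.08  0.01] 15.45
```

```bash
python3 -m pendant '[[[0,0,0],[0,0,0],1],[[0,0,0],[0,0,0],1],[[0,0,0],[0,0,0],1],[[0,0,0],[0,0,0],1]]' && python3 -c "
from rig import bot
print(bot.hand_in())"
```

```text
time_s: 15.78
position: [0.4611, -0.232, 0.1807]
tcp_rot: [[-0.357, -0.0, 0.934], [-0.934, 0.0, -0.357], [-0.0, -1.0, -0.0]]
force: [-0.3, 0.5, -0.7]
opening: 0.684
the job is handed in; nothing more can be done
None
```

I carried the jar by its closed cap into the pocket of the block on the robot's right and seated it. I then turned the cap about 68° anticlockwise, lifted it straight up, and handed in at 15.8 s while still holding it.

- **Seating:** The gripper stopped at 0.1393 m, against 0.1394 m expected for the jar on the pocket floor. The vertical force flipped from -4 N to +4 N on contact. The pictures show the jar square in the pocket.
- **Cap release:** The index line stayed fixed relative to the gripper, so the cap turned with it while the jar stayed put. The upward force rose to about 12 N as the seal pushed on the freed cap, then fell to about zero on lifting.
- **Final pose:** The tool is level and still, about 41 mm above the closed position, which leaves the skirt about 18 mm above the seal. The scene picture matched that height, with the jar left in the pocket and the bystanders apparently unmoved.
- **Disagreements:** Before the grasp, the jar's yaw read between 27.6° and 31.2° depending on which edge or mark was used. The edges gave consistent readings just before it went in. I overshot the carry by about 3 cm above the bench and corrected it before lowering.

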